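Load the probe-cap strip into the thermometer case

ROBOT

A 6-joint arm with a two-finger parallel gripper is mounted at the origin on the work surface. World frame = base frame: x ahead of the robot, y to its left, z up, the work surface at z = 0. Lengths are in m, angles in degrees, forces in N, time in s.
With the tool pointing down it reaches from about 0.35 to 0.875 m from the base axis. Payload 4.2 kg.
Tool frame: the origin (TCP) lies on the centre line of the jaws, within the pads' length; the fingertips stand 25 mm ahead of it and the grasp point (between the pads) lies 6 mm ahead of it; z points along the fingers, y is the line along which they close (so a half turn about z gives the same grasp; the last joint's range is limited). The gripper opens to 87 mm and grips with 3 to 60 N. Pads are 19 mm wide; open, the fingers measure 117 mm over their backs; the gripper's body (75 mm by 190 mm) begins 51 mm behind the grasp point.
Start: joints at [84.66, 22.042, 0.453, 0, -68.411, -14.817], TCP at [0.215, 0.587, 0.219] pointing down, gripper open.
Joint ranges: [-179.83, 179.83], [-69.29, 118.12], [-61.27, 80.66], [-181.25, 117.63], [-171.15, -9.14], [-177.46, 177.46]. Speed limits (degrees/s): [159.86, 159.86, 180, 180, 180, 180].

INTERFACE

Orientations are given as a 3x3 rotation matrix whose columns are the frame's x, y, z axes.
In Python, from station import r gives the robot as it stands.
- The arm moves only by the tool move_arm, never from a script. Its argument "series" is a list of rows, each an object with "grip": the opening, from 0 (shut) to 1 (fully open); "xyz": the shift along the tool's x, y, z in mm, a list of three; "angular": the turn, a rotation vector about the tool's x, y, z in rad, a list of three. A call has 1 to 10 rows; each row is the pose to reach, as a shift and turn from the pose commanded when the call began, along the tool's axes at that moment; what a row does not reach only later rows make up. A row lasts 1/10 s, in which the tool goes at most 50 mm and 8.59 degrees, less where a joint would pass 70% of its speed; a pose out of reach is approached as far as the arm can. A call with a gripper value outside its range is refused whole. The fingers move at their own pace and stop on an object; the grip force is fixed at half the most. Time passes only in rows, so rows that repeat a pose let the fingers close. It gives the time, the measured TCP pose, the force, the opening and the grip force at its end, in the units of the state.
- r.sense(): the state, without advancing time (a new reading comes with each control period).
- r.capture(name): name is "side" or "top" or "wrist"; returns a dict with "img" (480x640x3 uint8, red, green, blue), "camera_matrix" (3x3 intrinsics, pixels), "rvec" (rotation vector, rad) and "tvec" (3), from world to camera coordinates, as OpenCV has them; the wrist camera has in their place "hand_eye" (4x4, takes a point from camera to tool coordinates, whose origin is the TCP and whose axes are the flange's). Camera axes: x right, y down, z forward; pixel columns grow to the right and rows downward; lengths in m; the calibration is good to about 2 mm. A picture is of the moment at which its call begins: read the wrist's pose just before it. There is no depth.
- r.finish_job(): hands the job in; it is judged then, once.
The state is a dict: "time_s": time; "joints": joint angles; "joint_velocities": joint speeds; "effort": joint torques, N m; "tcp_pos": TCP position; "ee_rot": TCP orientation; "wrist_force": force on the tool from outside, world axes, zero at the start; "moment": the same for the moment, N m; "gripper_width": opening from 0.0 (shut) to 1.0 (fully open); "gripper_force": force on a finger pad.
Only numpy, scipy, OpenCV 4.12 (cv2) and the standard library are available. Lean on these libraries where they do the work, as an engineer would, in place of code of your own. Each camera call takes 0.05 s, during which the arm holds its last target. There are 200 camera calls.

TASK

Load the white strip of probe caps into the steel thermometer case: push the spring follower back gently with the strip's end, without forcing it against its stop, and let the strip down flat into the channel behind the front lip. Then slide the cover rail fully home over the strip's nose, let go, and leave the other things on the table where they are.

Things in the scene. Friction and masses are not known exactly. Their poses are not given: they have to be found in the camera images.
- strip: White strip, 45 g, loose: a bar 100 mm long (x), 16 wide (y), 8 high with a row of small caps; on it an upright grip fin 36 long (x), 12 wide (y), from 8 to 32 mm above the underside, centred 20 mm from the origin towards +x. Origin: centre of the underside, z up. The low end at -x is the nose; the tail face at +x (50 mm from the origin) meets the follower.
- case: Steel case fixed to the table, x from -105 to +140 mm, 52 wide, base 14 high; origin on its centre line, underside, z up. On it an adjustable magazine: a channel along x, open on top, 19 mm wide, floor 20 mm and wall tops 28 mm above the table, front lip and rear follower. The strip goes in nose to -x, flat on the floor behind the lip. Over 24 N between strip and case (any part) harms it.
- lip_mid (a point): Middle of the magazine's travel: where the top of the front lip's inner face would be. The lip is 6 mm thick, top 25 mm above the table. The magazine (channel, lip and follower together) is clamped somewhere from -10 to +10 mm along the case's x from this; that offset is not reported: touch the follower to find it. With its underside at 30 mm the strip clears lip and walls. Axes as the case.
- follower_mid (a point): Where the follower's front face at rest would be at mid travel, 92 mm behind the lip's inner face. Follower: dark upright block 16 wide, 21 to 47 mm above the table; moves 11.5 mm towards +x to a hard stop; spring 3 N at rest plus 0.5 N per mm, 0.08 N per mm/s damping. Pushed just over 8 mm, it lets the strip pass behind the lip; released, the spring slides the strip up to the lip. Axes as the case.
- rail (a joint): Cover rail: steel plate 60 x 35 mm, underside 30.5 and top 33.5 mm above the table, slides along the case's x with 2.5 N friction between guides 42 mm apart outside, tops at 36 mm, case x -105 to +36. 0 m: home at a stop, plate at case x -25 to +35; grows as it opens towards -x, at most 0.075. Starts 0.062 to 0.075 open and stays where left. A nose resting on the lip blocks it.
- rail_tab (a point): Centre of the top of the rail's upright grip tab, 20 mm long (x), 12 wide (y), 30 high, top 63.5 mm above the table; moves with the rail, at case x = -10 mm when home. Axes as the case.
- inhaler: Bystander: white plastic inhaler lying on its side, about 80 x 55 x 24 mm; origin at the centre of its underside. Leave it where it is.
- bowl: Bystander: round glass bowl, 110 mm across, 50 mm high; origin at the centre of its underside. Leave it where it is.
- rest: Bystander: bamboo chopstick rest, 52 x 16 x 13 mm; origin at the centre of its underside. Leave it where it is.
- jar: Bystander: lidded celadon-green ceramic jar, 90 mm across, 97 mm high; origin at the centre of its underside. Leave it where it is.
- cup: Bystander: white tea cup, 72 mm across, 65 mm high; origin at the centre of its underside. Leave it where it is.
- thermometer: Bystander: white digital thermometer with a steel tip, lying flat, 125 x 18 x 11 mm; origin at the centre of its underside. Leave it where it is.
Not all that is in view belongs to the job. What is shaped like the strip but black or pink is not meant.

How it is judged (in metres and radians):
On the way, in this order (a step that is already met when the one before it is completed fails the run):
1. the strip lies flat on the channel floor behind the lip, with the rail still open (z of strip in the frame of case between 0.017 and 0.0222 m and x of strip in the frame of case between 0.0375 and 0.0625 m and y of strip in the frame of case between -0.004 and 0.004 m and angle between the x axis of strip and the x axis of case, either way round below 0.08 rad and angle between strip's own z axis and vertical below 0.05 rad and value of joint rail above 0.04 m), for 0.2 s.
2. the rail is home over the strip (z of strip in the frame of case between 0.017 and 0.0222 m and x of strip in the frame of case between 0.0375 and 0.0625 m and y of strip in the frame of case between -0.004 and 0.004 m and angle between the x axis of strip and the x axis of case, either way round below 0.08 rad and angle between strip's own z axis and vertical below 0.05 rad and value of joint rail below 0.0025 m), for 0.2 s.
At the end, for the whole second after the job is handed in: The strip lies flat on the channel floor (underside 17 to 22.2 mm above the table, its origin at case x 37.5 to 62.5 mm and within 4 mm of the centre line, parallel within 0.08 rad, level within 0.05 rad), the rail is within 2.5 mm of home, and strip and rail are at rest and released (all of step 2 and linear speed of strip below 0.01 m/s and velocity of joint rail between -0.005 and 0.005 m/s); the robot touches nothing.
It fails at once if the strip is forced against the case, its follower or its rail with more than 24 N (contact force between strip and case above 24 N).
It fails at once if a bystander is moved by more than 20 mm (distance of any of inhaler, bowl, rest, jar, cup, thermometer from where it was at the start of the episode above 0.02 m).
It also fails if it takes over 53 s, if anything falls off the work surface, if the arm or the gripper's body presses on something with over 40 N, if the wrist force passes 120 N, or if a joint passes its speed limit or range.

## Working session

There is one attempt and no reset: what is moved stays moved. The work goes in short steps, Python scripts to look and compute and a tool call to move; the robot and the scene stay as the last step left them, time stands still between calls to the robot, and variables do not carry over. Pictures are saved under pics/ and viewed, at most 10 in all, crops included, and the job is handed in when it is done.

Besides the shell and the picture viewer there is one more tool, called after ">>>" as name(argument=value, ...) on one line, values as JSON. move_arm: Moves the arm, as the interface text tells. Its arguments: {"type":"object","properties":{"series":{"type":"array"}},"required":["series"]}

```bash
mkdir -p pics; python3 - <<'E'
from station import r
import cv2, pickle
s=r.sense(); print(s['time_s'],s['tcp_pos'],s['ee_rot'],s['gripper_width'])
for n in ('top','side'):
    c=r.capture(n); pickle.dump(c,open(n+'.pkl','wb')); cv2.imwrite(f'pics/{n}0.png',c['img'][:,:,::-1])
    print(n,c['camera_matrix'],c['rvec'],c['tvec'])
E
```

```text
0.0 [0.21512832 0.58614779 0.21816124] [[ 9.38698126e-01 -3.44739584e-01 -6.69285901e-04]
 [-3.44740222e-01 -9.38695808e-01 -2.08776148e-03]
 [ 9.14781530e-05  2.19050756e-03 -9.99997597e-01]] 0.9991903651861554
top [[596.88680898   0.         316.59264271]
 [  0.         596.88680898 236.93976769]
 [  0.           0.           1.        ]] [ 2.14886479 -2.06607532  0.22451783] [-0.09461797  0.55715311  1.1348154 ]
side [[579.63506627   0.         314.46857478]
 [  0.         579.63506627 237.19626942]
 [  0.           0.           1.        ]] [ 2.24123096 -0.57391721  0.24969139] [-0.54436675  0.17227332  0.85547461]
```

View pics/top0.png

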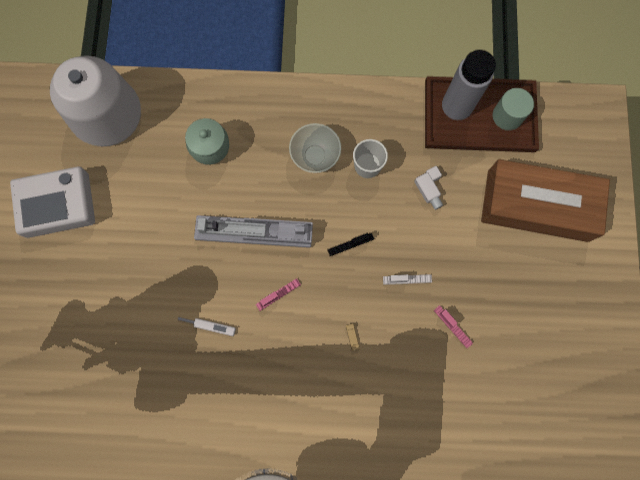

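View pics/side0.png

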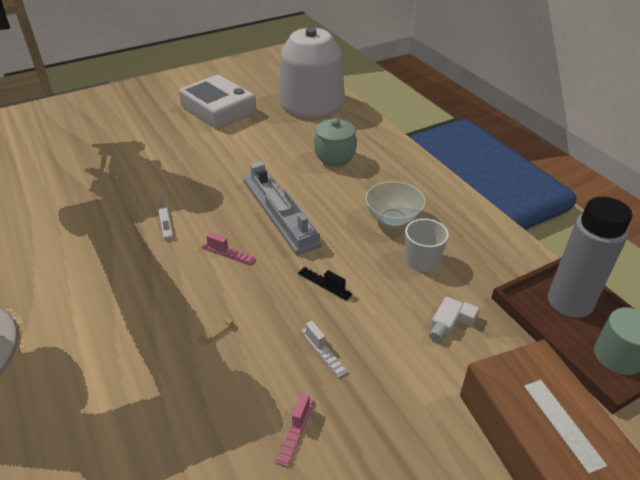

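Top view: candidates for the strip are white (407,280), black (352,244), pink (279,294), pink (453,327), and other white things are the thermometer (207,326) and inhaler (430,187). By description I choose the white one at (407,280), fin to the left and nose to the right. The case is at (195–312, 215–247), its dark follower on the left near (212,225) and the rail tab on the right near (300,229).

```bash
cat > h.py <<'E'
import numpy as np, cv2, pickle
def ray(c,px,z):
    "world point at height z seen at pixel px of a fixed camera"
    R=cv2.Rodrigues(np.array(c['rvec']))[0]; t=np.array(c['tvec']).ravel()
    o=-R.T@t; d=R.T@np.linalg.inv(c['camera_matrix'])@[px[0],px[1],1]
    return o+d*(z-o[2])/d[2]
def proj(c,P):
    return cv2.projectPoints(np.array(P,float).reshape(-1,1,3),np.array(c['rvec']),np.array(c['tvec']),c['camera_matrix'],None)[0].reshape(-1,2)
E
python3 - <<'E'
from h import *
c=pickle.load(open('top.pkl','rb')); im=c['img'][:,:,::-1]
a=cv2.resize(im[205:255,185:325],None,fx=5.5,fy=5.5,interpolation=cv2.INTER_CUBIC)
b=cv2.resize(im[262:298,375:440],None,fx=8,fy=8,interpolation=cv2.INTER_CUBIC)
o=np.zeros((a.shape[0]+b.shape[0],a.shape[1],3),np.uint8); o[:a.shape[0]]=a; o[a.shape[0]:,:b.shape[1]]=b
cv2.imwrite('pics/crop.png',o); print(a.shape,b.shape)
for p,z in [((407,280),.008),((400,278),.032),((195,228),.014),((312,232),.014)]: print(p,ray(c,p,z).round(4))
E
```

```text
(275, 770, 3) (288, 520, 3)
(407, 280) [ 0.4884 -0.2619  0.008 ]
(400, 278) [ 0.4884 -0.2442  0.032 ]
(195, 228) [0.5794 0.1818 0.014 ]
(312, 232) [ 0.5806 -0.0624  0.014 ]
```

View pics/crop.png

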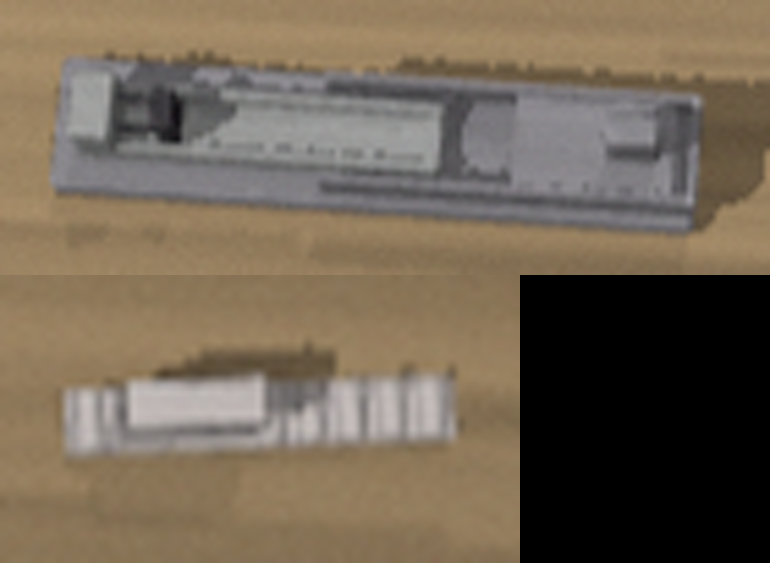

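The crop confirms the white strip (bar with fin to the left, nose caps to the right). It also shows the case corners, follower face and lip end, which I'll turn into poses.

```bash
python3 - <<'E'
from h import *
from station import r
c=pickle.load(open('top.pkl','rb'))
A=lambda u,v:(185+(u+.5)/5.5-.5,205+(v+.5)/5.5-.5); B=lambda u,v:(375+(u+.5)/8-.5,262+(v-275+.5)/8-.5)
L=[ray(c,A(*p),.014)[:2] for p in [(62,58),(52,190),(700,95),(692,230)]]
print(np.round(L,4)); L=np.array(L)
xa=(L[0]+L[1]-L[2]-L[3]); print('len',np.linalg.norm(xa)/2); xa/=np.linalg.norm(xa); cen=L.mean(0); o=cen-.0175*xa
print('case o',o,'xaxis',xa, 'yaw',np.degrees(np.arctan2(xa[1],xa[0])))
S=np.array([ray(c,B(*p),.008)[:2] for p in [(65,388),(67,455),(452,375),(455,438)]])
sx=S[0]+S[1]-S[2]-S[3]; print('strip len',np.linalg.norm(sx)/2,'o',S.mean(0),'yaw',np.degrees(np.arctan2(sx[1],sx[0])))
F=np.array([ray(c,B(*p),.032)[:2] for p in [(128,380),(130,430),(264,376),(264,428)]]); print('fin',F.mean(0))
ff=ray(c,A(180,115),.047)[:2]-o; print('follower x',ff@xa)
ff=ray(c,A(440,135),.020)[:2]-o; print('lip-ish x',ff@xa)
ff=ray(c,A(632,108),.0635)[:2]-o; print('tab top x',ff@xa)
ff=ray(c,A(517,140),.0335)[:2]-o; print('rail edge x',ff@xa)
w=r.capture('wrist'); print(w['hand_eye'],w['camera_matrix'])
E
```

```text
[[ 0.6071  0.1823]
 [ 0.5557  0.1818]
 [ 0.6023 -0.0613]
 [ 0.5498 -0.0604]]
len 0.24290620432085372
case o [0.57833155 0.04311543] xaxis [0.02203835 0.99975713] yaw 88.73719350060058
strip len 0.1000209443730935 o [ 0.49062721 -0.26198821] yaw 94.48575770791764
fin [ 0.48905247 -0.24239245]
follower x 0.08671298243930359
lip-ish x -0.006990136243870586
tab top x -0.08039719143212241
rail edge x -0.037164100078000396
[[-1.28586175e-03 -9.59552899e-01 -2.81525452e-01  7.68481003e-02]
 [ 9.99999087e-01 -1.11682324e-03 -7.60888926e-04 -1.52617685e-04]
 [ 4.15699007e-04 -2.81526174e-01  9.59553459e-01 -1.63920475e-01]
 [ 0.00000000e+00  0.00000000e+00  0.00000000e+00  1.00000000e+00]] [[373.90760505   0.         323.75375715]
 [  0.         373.90760505 241.32493165]
 [  0.           0.           1.        ]]
```

```bash
cat >> h.py <<'E'
from scipy.spatial.transform import Rotation as Ro
def go(s,xyz,yaw):
    "shift mm and rotvec in tool axes to reach TCP xyz, tool down, tool x at world yaw (deg)"
    R=np.array(s['ee_rot']); a=np.radians(yaw)
    T=np.array([[np.cos(a),np.sin(a),0],[np.sin(a),-np.cos(a),0],[0,0,-1]])
    print('t',s['time_s'],'shift',(R.T@(np.array(xyz)-s['tcp_pos'])*1000).round(1),'turn',Ro.from_matrix(R.T@T).as_rotvec().round(4),'F',np.round(s['wrist_force'],2),'w',s['gripper_width'])
E
python3 -c "
from h import *
from station import r
go(r.sense(),[.489,-.243,.16],-85.5)"
```

```text
t 0.15 shift [542.9 684.   59.6] turn [ 1.4000e-03 -1.1000e-03  1.1404e+00] F [-0.29 -0.17 -0.65] w 0.9987750564372612
```

>>> move_arm(series=[{"grip":1,"xyz":[543,684,60],"angular":[0,0,1.14]},{"grip":1,"xyz":[543,684,60],"angular":[0,0,1.14]},{"grip":1,"xyz":[543,684,60],"angular":[0,0,1.14]},{"grip":1,"xyz":[543,684,60],"angular":[0,0,1.14]},{"grip":1,"xyz":[543,684,60],"angular":[0,0,1.14]},{"grip":1,"xyz":[543,684,60],"angular":[0,0,1.14]},{"grip":1,"xyz":[543,684,60],"angular":[0,0,1.14]},{"grip":1,"xyz":[543,684,60],"angular":[0,0,1.14]},{"grip":1,"xyz":[543,684,60],"angular":[0,0,1.14]},{"grip":1,"xyz":[543,684,60],"angular":[0,0,1.14]}])

```text
time_s: 1.15
tcp_pos: [0.3719, 0.1112, 0.1851]
ee_rot: [[0.08, -0.997, 0.001], [-0.997, -0.08, 0.001], [-0.001, -0.001, -1.0]]
wrist_force: [1.6, 0.4, -0.0]
gripper_width: 0.998
gripper_force: 0.0
```

```bash
python3 -c "
from h import *
from station import r
go(r.sense(),[.489,-.243,.16],-85.5)"
```

```text
t 1.15 shift [362.4 -88.5  25. ] turn [-0.0008  0.0006  0.0014] F [ 1.57  0.43 -0.05] w 0.9981971669755614
```

>>> move_arm(series=[{"grip":1,"xyz":[362,-88,25],"angular":[0,0,0]},{"grip":1,"xyz":[362,-88,25],"angular":[0,0,0]},{"grip":1,"xyz":[362,-88,25],"angular":[0,0,0]},{"grip":1,"xyz":[362,-88,25],"angular":[0,0,0]},{"grip":1,"xyz":[362,-88,25],"angular":[0,0,0]},{"grip":1,"xyz":[362,-88,25],"angular":[0,0,0]},{"grip":1,"xyz":[362,-88,25],"angular":[0,0,0]},{"grip":1,"xyz":[362,-88,25],"angular":[0,0,0]},{"grip":1,"xyz":[362,-88,25],"angular":[0,0,0]},{"grip":1,"xyz":[362,-88,25],"angular":[0,0,0]}])

```text
time_s: 2.15
tcp_pos: [0.4875, -0.241, 0.1593]
ee_rot: [[0.077, -0.997, -0.002], [-0.997, -0.077, 0.001], [-0.001, 0.001, -1.0]]
wrist_force: [-0.9, 0.5, -0.3]
gripper_width: 1.001
gripper_force: 0.0
```

```bash
cat >> h.py <<'E'
def wcam(r,name):
    "wrist picture with rvec, tvec world to camera"
    s=r.sense(); c=r.capture('wrist'); T=np.eye(4); T[:3,:3]=s['ee_rot']; T[:3,3]=s['tcp_pos']
    M=np.linalg.inv(T@np.array(c['hand_eye'])); c['rvec']=cv2.Rodrigues(M[:3,:3])[0]; c['tvec']=M[:3,3]
    pickle.dump(c,open(name+'.pkl','wb')); cv2.imwrite(f'pics/{name}.png',c['img'][:,:,::-1]); return c
E
python3 -c "
from h import *
from station import r
go(r.sense(),[.489,-.243,.16],-85.5); wcam(r,'w1')"
```

```text
t 2.15 shift [ 2.2 -1.3 -0.7] turn [ 0.0015  0.0008 -0.001 ] F [-0.86  0.53 -0.32] w 1.0005683772389595
```

View pics/w1.png

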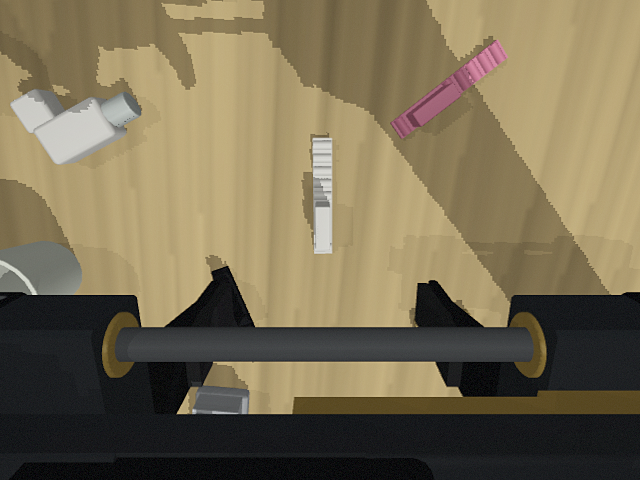

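White strip in the wrist view: nose at (322,137), fin top roughly (315–331, 206–253), almost on the jaw centre line; the pink one and inhaler are well aside.

```bash
python3 -c "
from h import *
from station import r
c=pickle.load(open('w1.pkl','rb'))
F=np.array([ray(c,p,.032)[:2] for p in [(316,206),(330,206),(315,253),(332,253)]]); print(F.round(4),F.mean(0))
N=np.array([ray(c,p,.008)[:2] for p in [(313.5,138),(331.5,138)]]); print(N.round(4), np.degrees(np.arctan2(*(F.mean(0)-N.mean(0))[::-1])), np.linalg.norm(F.mean(0)-N.mean(0)))
d=F[2:].mean(0)-F[:2].mean(0);print(np.linalg.norm(d),np.degrees(np.arctan2(*d[::-1])))
d/=np.linalg.norm(d)
go(r.sense(),[*F.mean(0),.037],-85.5)
"
```

```text
[[ 0.4948 -0.2609]
 [ 0.4838 -0.2617]
 [ 0.4929 -0.2218]
 [ 0.479  -0.2229]] [ 0.4876207  -0.24181999]
[[ 0.5009 -0.3119]
 [ 0.4863 -0.313 ]] 94.85513035197073 0.07089137576729775
0.03906366162921841 94.9391755185002
t 2.2 shift [ 1.500e+00 -1.000e-01  1.226e+02] turn [0.001  0.0006 0.0004] F [ 0.28  0.2  -0.42] w 1.0021015965834814
```

>>> move_arm(series=[{"grip":1,"xyz":[1,0,50],"angular":[0,0,0.006]},{"grip":1,"xyz":[1,0,90],"angular":[0,0,0.006]},{"grip":1,"xyz":[1,0,112],"angular":[0,0,0.006]},{"grip":1,"xyz":[1,0,122],"angular":[0,0,0.006]},{"grip":1,"xyz":[1,0,122],"angular":[0,0,0.006]},{"grip":0,"xyz":[1,0,122],"angular":[0,0,0.006]},{"grip":0,"xyz":[1,0,122],"angular":[0,0,0.006]},{"grip":0,"xyz":[1,0,122],"angular":[0,0,0.006]},{"grip":0,"xyz":[1,0,122],"angular":[0,0,0.006]},{"grip":0,"xyz":[1,0,122],"angular":[0,0,0.006]}])

```text
time_s: 3.2
tcp_pos: [0.4884, -0.2419, 0.0385]
ee_rot: [[0.073, -0.997, 0.001], [-0.997, -0.073, -0.0], [0.0, -0.001, -1.0]]
wrist_force: [0.7, 0.8, -0.2]
gripper_width: 0.633
gripper_force: 0.0
```

```bash
python3 -c "
from h import *
from station import r
s=r.sense();print(s['tcp_pos'],s['gripper_force'])
go(s,[.489,-.243,.15],-85.5)"
```

```text
[ 0.48843374 -0.24194193  0.03847994] 0.0
t 3.2 shift [   1.1   -0.6 -111.5] turn [-0.0009 -0.0002 -0.0057] F [ 0.66  0.79 -0.2 ] w 0.6325826879526161
```

>>> move_arm(series=[{"grip":0,"xyz":[0,0,1],"angular":[0,0,0]},{"grip":0,"xyz":[0,0,1],"angular":[0,0,0]},{"grip":0,"xyz":[0,0,1],"angular":[0,0,0]},{"grip":0,"xyz":[0,0,1],"angular":[0,0,0]},{"grip":0,"xyz":[0,0,1],"angular":[0,0,0]},{"grip":0,"xyz":[0,0,1],"angular":[0,0,0]},{"grip":0,"xyz":[0,0,1],"angular":[0,0,0]},{"grip":0,"xyz":[0,0,1],"angular":[0,0,0]},{"grip":0,"xyz":[0,0,1],"angular":[0,0,0]},{"grip":0,"xyz":[0,0,1],"angular":[0,0,0]}])

```text
time_s: 4.2
tcp_pos: [0.4882, -0.2418, 0.037]
ee_rot: [[0.073, -0.997, -0.0], [-0.997, -0.073, 0.0], [-0.0, 0.0, -1.0]]
wrist_force: [-0.7, -1.0, -0.6]
gripper_width: 0.004
gripper_force: 0.0
```

```bash
python3 -c "
from h import *
from station import r
s=r.sense();print(s['tcp_pos'],s['gripper_force'])
go(s,[.489,-.243,.13],-85.5)"
```

```text
[ 0.48822997 -0.24181926  0.03697434] 0.0
t 4.2 shift [  1.2  -0.7 -93. ] turn [ 0.      0.     -0.0055] F [-0.66 -1.03 -0.64] w 0.003997156349866879
```

The jaws shut on nothing; looking before going on.

```bash
python3 -c "
from h import *
from station import r
c=wcam(r,'w2')
t=r.capture('top');pickle.dump(t,open('t2.pkl','wb')); 
a=c['img'][120:480,120:520,::-1]; b=cv2.resize(t['img'][240:320,340:480,::-1],(400,229)); sd=r.capture('side')['img'][290:400,250:400,::-1]; sd=cv2.resize(sd,(400,293))
o=np.zeros((530,800,3),np.uint8); o[:360,:400]=a; o[:229,400:]=b; o[229:522,400:]=sd
cv2.imwrite('pics/m2.png',o)"
```

```text
(no output)
```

View pics/m2.png

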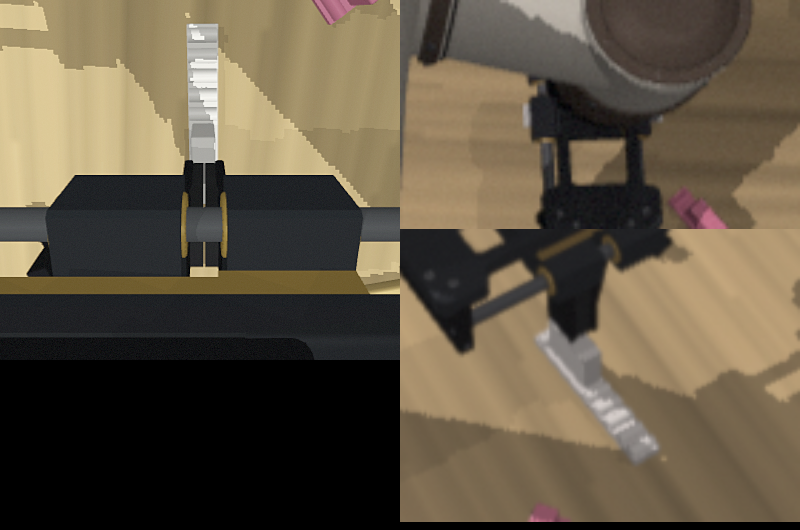

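The wrist view shows the strip upright, its nose at (323,145) and fin front at (323,245–280), with the shut fingers behind the fin. I'll measure how far off the fingers are.

```bash
python3 -c "
from h import *
from station import r
c=pickle.load(open('w2.pkl','rb'))
N=np.array([ray(c,p,.008)[:2] for p in [(307.5,145),(337.5,145)]]); print('nose',N.round(4),np.linalg.norm(N[0]-N[1]))
print('fin front top',ray(c,(323,257),.032).round(4),'front bottom',ray(c,(323,243),.008).round(4),'finger-top line',ray(c,(323,282),.032).round(4))
s=r.sense(); R=s['ee_rot']; p=s['tcp_pos']
t=p+R@[0,0,.025]; print('tip',t, proj(c,[t,t+R@[.0095,0,0],p+R@[.0095,0,-.01]]))
w=pickle.load(open('w1.pkl','rb'))
print('fin front bottom expected 2+50.. w1 nose', ray(w,(322.5,138),.008).round(4))
"
```

```text
nose [[ 0.5011 -0.3116]
 [ 0.4862 -0.3127]] 0.014995993108221825
fin front top [ 0.4897 -0.2614  0.032 ] front bottom [ 0.4898 -0.2612  0.008 ] finger-top line [ 0.4888 -0.2486  0.032 ]
tip [ 0.48821772 -0.24182163  0.01196702] [[323.27719569 279.3096199 ]
 [323.24885336 262.80646518]
 [323.09124536 289.28103665]]
fin front bottom expected 2+50.. w1 nose [ 0.4936 -0.3125  0.008 ]
```

```bash
python3 -c "
from h import *
from station import r
c=pickle.load(open('w2.pkl','rb')); w=pickle.load(open('w1.pkl','rb'))
a=cv2.resize(c['img'][230:400,280:370,::-1],None,fx=3.5,fy=3.5,interpolation=cv2.INTER_CUBIC)
b=cv2.resize(w['img'][250:400,140:500,::-1],None,fx=1.3,fy=1.3)
o=np.zeros((600,800,3),np.uint8); o[:a.shape[0],:a.shape[1]]=a; o[:b.shape[0],320:320+b.shape[1]]=b
cv2.imwrite('pics/z2.png',o)
T=np.array(c['hand_eye']); M=np.linalg.inv(T)
for P in [(x,y,z) for y in(.0435,) for x in (-.0095,.0095) for z in (-.02,-.01,0,.0125,.025)]:
  q=cv2.projectPoints(np.array([P]),cv2.Rodrigues(M[:3,:3])[0],M[:3,3],c['camera_matrix'],None)[0].ravel(); print(P,q.round(0))
"
```

```text
(-0.0095, 0.0435, -0.02) [423. 339.]
(-0.0095, 0.0435, -0.01) [418. 327.]
(-0.0095, 0.0435, 0) [413. 317.]
(-0.0095, 0.0435, 0.0125) [407. 305.]
(-0.0095, 0.0435, 0.025) [402. 295.]
(0.0095, 0.0435, -0.02) [427. 299.]
(0.0095, 0.0435, -0.01) [421. 289.]
(0.0095, 0.0435, 0) [415. 281.]
(0.0095, 0.0435, 0.0125) [410. 271.]
(0.0095, 0.0435, 0.025) [404. 263.]
```

View pics/z2.png

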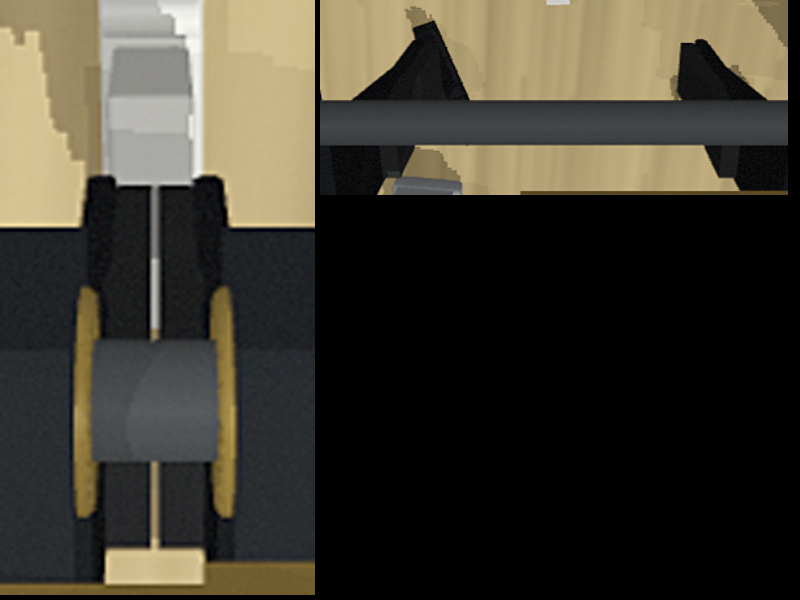

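The slit between the shut jaws shows the fin beneath them, so the fingers closed above the fin. The tips in the picture also project at about z = 0 in the tool frame, not +25 mm. I'll touch the fin top (32 mm) gently with the shut tips to learn the real tip length.

>>> move_arm(series=[{"grip":0,"xyz":[0,0,1],"angular":[0,0,0]},{"grip":0,"xyz":[0,0,2],"angular":[0,0,0]},{"grip":0,"xyz":[0,0,3],"angular":[0,0,0]},{"grip":0,"xyz":[0,0,3],"angular":[0,0,0]}])

```text
time_s: 4.75
tcp_pos: [0.4881, -0.2418, 0.0338]
ee_rot: [[0.073, -0.997, -0.0], [-0.997, -0.073, 0.0], [-0.0, 0.0, -1.0]]
wrist_force: [-0.1, 0.3, 0.7]
gripper_width: 0.004
gripper_force: 0.0
```

>>> move_arm(series=[{"grip":0,"xyz":[0,0,0.7],"angular":[0,0,0]},{"grip":0,"xyz":[0,0,1.4],"angular":[0,0,0]},{"grip":0,"xyz":[0,0,2],"angular":[0,0,0]},{"grip":0,"xyz":[0,0,2],"angular":[0,0,0]}])

```text
time_s: 5.15
tcp_pos: [0.4882, -0.2418, 0.0319]
ee_rot: [[0.073, -0.997, -0.0], [-0.997, -0.073, 0.0], [-0.0, 0.0, -1.0]]
wrist_force: [0.8, 0.1, 0.5]
gripper_width: 0.005
gripper_force: 0.0
```

>>> move_arm(series=[{"grip":0,"xyz":[0,0,0.7],"angular":[0,0,0]},{"grip":0,"xyz":[0,0,1.4],"angular":[0,0,0]},{"grip":0,"xyz":[0,0,2],"angular":[0,0,0]},{"grip":0,"xyz":[0,0,2],"angular":[0,0,0]}])

```text
time_s: 5.55
tcp_pos: [0.4882, -0.2418, 0.0299]
ee_rot: [[0.073, -0.997, -0.0], [-0.997, -0.073, 0.0], [-0.0, 0.0, -1.0]]
wrist_force: [0.4, -0.1, 0.7]
gripper_width: 0.006
gripper_force: 0.0
```

>>> move_arm(series=[{"grip":0,"xyz":[0,0,0.8],"angular":[0,0,0]},{"grip":0,"xyz":[0,0,1.6],"angular":[0,0,0]},{"grip":0,"xyz":[0,0,2.4],"angular":[0,0,0]},{"grip":0,"xyz":[0,0,3],"angular":[0,0,0]},{"grip":0,"xyz":[0,0,3],"angular":[0,0,0]}])

```text
time_s: 6.05
tcp_pos: [0.4886, -0.2419, 0.0291]
ee_rot: [[0.074, -0.997, 0.001], [-0.997, -0.074, -0.001], [0.001, -0.001, -1.0]]
wrist_force: [-2.9, 3.9, 13.4]
gripper_width: 0.007
gripper_force: 6.6
```

```bash
python3 -c "
from h import *
from station import r
c=wcam(r,'w3')
cv2.imwrite('pics/z3.png',cv2.resize(c['img'][120:400,270:380,::-1],None,fx=2.1,fy=2.1,interpolation=cv2.INTER_CUBIC)); print(r.sense()['wrist_force'],r.sense()['tcp_pos'])
"
```

```text
[-2.95539389  2.5355666  12.46531675] [ 0.48859021 -0.24185279  0.02909499]
```

View pics/z3.png

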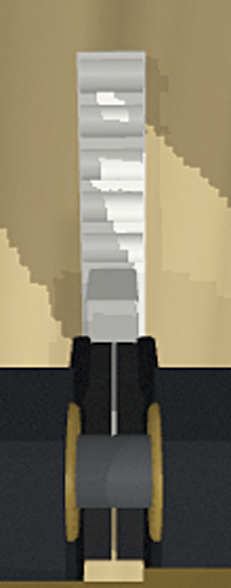

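Wrist view: the shut tips rest on the fin top, centred laterally. Contact came at TCP z ≈ 0.0293, so the tips are really about 2.7 mm above the reported TCP. Lift a little, open, and go down to tips ≈ 10.5 mm (TCP ≈ 0.008).

>>> move_arm(series=[{"grip":0,"xyz":[0,0,-8],"angular":[0,0,0]},{"grip":0.5,"xyz":[0,0,-8],"angular":[0,0,0]},{"grip":0.5,"xyz":[0,0,-8],"angular":[0,0,0]},{"grip":0.5,"xyz":[0,0,-8],"angular":[0,0,0]},{"grip":0.5,"xyz":[0,0,-8],"angular":[0,0,0]},{"grip":0.5,"xyz":[0,0,-8],"angular":[0,0,0]},{"grip":0.5,"xyz":[0,0,0],"angular":[0,0,0]},{"grip":0.5,"xyz":[0,0,10],"angular":[0,0,0]},{"grip":0.5,"xyz":[0,0,18],"angular":[0,0,0]},{"grip":0.5,"xyz":[0,0,18],"angular":[0,0,0]}])

```text
time_s: 7.1
tcp_pos: [0.4869, -0.2416, 0.0071]
ee_rot: [[0.073, -0.997, -0.004], [-0.997, -0.073, 0.001], [-0.001, 0.004, -1.0]]
wrist_force: [-0.5, -0.0, -0.4]
gripper_width: 0.501
gripper_force: 0.0
```

>>> move_arm(series=[{"grip":0,"xyz":[0,0,0],"angular":[0,0,0]},{"grip":0,"xyz":[0,0,0],"angular":[0,0,0]},{"grip":0,"xyz":[0,0,0],"angular":[0,0,0]},{"grip":0,"xyz":[0,0,0],"angular":[0,0,0]},{"grip":0,"xyz":[0,0,0],"angular":[0,0,0]},{"grip":0,"xyz":[0,0,0],"angular":[0,0,0]},{"grip":0,"xyz":[0,0,0],"angular":[0,0,0]}])

```text
time_s: 7.8
tcp_pos: [0.4884, -0.2419, 0.0092]
ee_rot: [[0.073, -0.997, 0.0], [-0.997, -0.073, -0.0], [0.0, -0.0, -1.0]]
wrist_force: [-0.0, -0.1, 0.9]
gripper_width: 0.134
gripper_force: 30.0
```

```bash
python3 -c "
from h import *
from station import r
s=r.sense();print(s['tcp_pos'],s['gripper_force'])
o=np.array([.57833,.04312]);x=np.array([.02204,.99976])
p=o+x*.059
go(s,[*p,.10],-91.26)"
```

```text
[ 0.48837308 -0.24185135  0.00920161] 29.978003203868866
t 7.8 shift [-336.4 -116.2  -90.8] turn [-0.0004 -0.0001  0.095 ] F [-0.01 -0.09  0.92] w 0.13420954379637445
```

Gripped (opening 0.134 ≈ 12 mm, 30 N). Lift, then travel to above the channel.

>>> move_arm(series=[{"grip":0,"xyz":[0,0,-40],"angular":[0,0,0]},{"grip":0,"xyz":[0,0,-80],"angular":[0,0,0]},{"grip":0,"xyz":[0,0,-100],"angular":[0,0,0.02]},{"grip":0,"xyz":[-45,-16,-100],"angular":[0,0,0.04]},{"grip":0,"xyz":[-92,-32,-100],"angular":[0,0,0.06]},{"grip":0,"xyz":[-139,-48,-100],"angular":[0,0,0.08]},{"grip":0,"xyz":[-186,-65,-100],"angular":[0,0,0.095]},{"grip":0,"xyz":[-233,-82,-100],"angular":[0,0,0.095]},{"grip":0,"xyz":[-280,-99,-100],"angular":[0,0,0.095]},{"grip":0,"xyz":[-327,-116,-100],"angular":[0,0,0.095]}])

```text
time_s: 8.8
tcp_pos: [0.58, 0.0948, 0.1089]
ee_rot: [[-0.022, -1.0, -0.0], [-1.0, 0.022, -0.0], [0.0, 0.0, -1.0]]
wrist_force: [0.5, -0.4, -0.6]
gripper_width: 0.135
gripper_force: 30.0
```

>>> move_arm(series=[{"grip":0,"xyz":[0,0,0],"angular":[0,0,0]},{"grip":0,"xyz":[0,0,10],"angular":[0,0,0]},{"grip":0,"xyz":[0,0,20],"angular":[0,0,0]},{"grip":0,"xyz":[0,0,30],"angular":[0,0,0]},{"grip":0,"xyz":[0,0,30],"angular":[0,0,0]},{"grip":0,"xyz":[0,0,30],"angular":[0,0,0]}])

```text
time_s: 9.4
tcp_pos: [0.5798, 0.0917, 0.0785]
ee_rot: [[-0.023, -1.0, -0.001], [-1.0, 0.023, -0.001], [0.001, 0.001, -1.0]]
wrist_force: [-0.2, 1.2, -0.3]
gripper_width: 0.131
gripper_force: 30.0
```

```bash
python3 -c "
from h import *
from station import r
s=r.sense();print(s['tcp_pos'],s['gripper_force'])
o=np.array([.57833,.04312]);x=np.array([.02204,.99976])
p=o+x*.05
go(s,[*p,.0412],-91.26)
c=wcam(r,'w4')
"
```

```text
[0.57983515 0.09168695 0.07850018] 29.976084530353546
t 9.4 shift [-1.4  0.4 37.3] turn [ 0.0009 -0.0007 -0.0012] F [-0.19  1.17 -0.26] w 0.13115485090205406
```

View pics/w4.png

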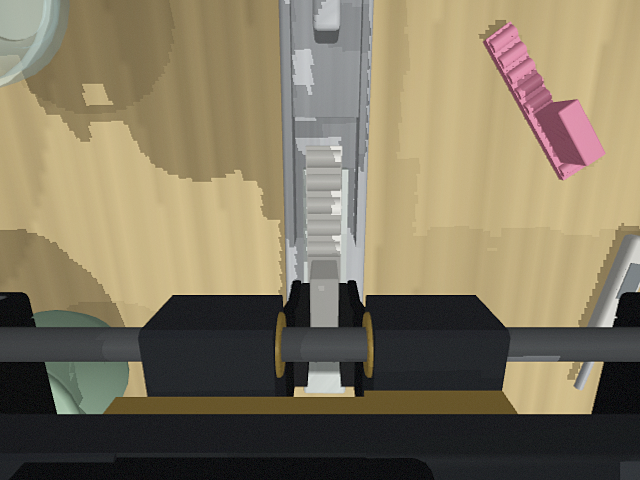

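Wrist view: strip held straight, nose at (306–342, 147), inside the channel lines (about 290–365). The rail edge is at v≈118, the lip just beyond the nose, and the tab at (327,20). Next, case edges by colour (grey vs wood) to check lateral and yaw alignment.

```bash
python3 -c "
from h import *
c=pickle.load(open('w4.pkl','rb')); im=c['img'].astype(int); sat=im[:,:,0]-im[:,:,2]
M=[];
for v in range(5,285,20):
  m=sat[v]<12; m=np.flatnonzero(m[260:400])+260
  l,h=m.min(),m.max()
  a=ray(c,(l-.5,v),.014);b=ray(c,(h+.5,v),.014); M.append([v,l,h,*(a[:2]*1e3),*(b[:2]*1e3),(a[0]-b[0])*1e3])
print(np.round(M,1))
M=np.array(M)
for k in (130,160,180,200,220): print(k,im[k,280:372:1].mean(1).astype(int).tolist())
n=[ray(c,(u,147),.0773) for u in (306,342)];print('nose',np.round(n,4))
"
```

```text
[[ 5.000e+00  2.790e+02  3.720e+02  6.003e+02 -5.110e+01  5.498e+02
  -4.990e+01  5.050e+01]
 [ 2.500e+01  2.790e+02  3.720e+02  6.009e+02 -4.150e+01  5.497e+02
  -4.030e+01  5.120e+01]
 [ 4.500e+01  2.800e+02  3.710e+02  6.009e+02 -3.170e+01  5.501e+02
  -3.050e+01  5.070e+01]
 [ 6.500e+01  2.810e+02  3.700e+02  6.009e+02 -2.160e+01  5.506e+02
  -2.040e+01  5.030e+01]
 [ 8.500e+01  2.810e+02  3.690e+02  6.015e+02 -1.120e+01  5.510e+02
  -1.000e+01  5.050e+01]
 [ 1.050e+02  2.820e+02  3.690e+02  6.015e+02 -6.000e-01  5.509e+02
   7.000e-01  5.060e+01]
 [ 1.250e+02  2.820e+02  3.680e+02  6.022e+02  1.040e+01  5.514e+02
   1.170e+01  5.080e+01]
 [ 1.450e+02  2.830e+02  3.670e+02  6.022e+02  2.170e+01  5.519e+02
   2.300e+01  5.030e+01]
 [ 1.650e+02  2.830e+02  3.670e+02  6.029e+02  3.340e+01  5.518e+02
   3.460e+01  5.110e+01]
 [ 1.850e+02  2.840e+02  3.660e+02  6.029e+02  4.540e+01  5.523e+02
   4.660e+01  5.060e+01]
 [ 2.050e+02  2.840e+02  3.650e+02  6.036e+02  5.770e+01  5.528e+02
   5.890e+01  5.080e+01]
 [ 2.250e+02  2.850e+02  3.640e+02  6.037e+02  7.040e+01  5.534e+02
   7.170e
[... 1859 characters left out ...]
81, 184, 184, 183, 183, 180, 207, 191, 202, 206, 206, 207, 211, 186, 139, 128, 130, 129, 131, 135, 95, 90, 83, 154, 184, 183, 181, 182, 182, 179, 176, 169, 161, 170, 173, 171, 172, 173]
220 [150, 130, 134, 135, 114, 120, 135, 141, 143, 139, 138, 139, 140, 123, 99, 90, 110, 129, 129, 128, 128, 129, 129, 134, 136, 130, 186, 175, 152, 149, 150, 149, 149, 150, 150, 151, 149, 149, 150, 149, 150, 150, 150, 148, 150, 150, 150, 151, 149, 150, 148, 150, 151, 150, 151, 152, 150, 150, 150, 149, 164, 184, 204, 206, 205, 207, 214, 156, 123, 131, 131, 130, 135, 118, 98, 91, 100, 179, 185, 181, 180, 180, 181, 179, 176, 148, 167, 172, 171, 172, 173, 175]
nose [[0.5854 0.0209 0.0773]
 [0.57   0.0212 0.0773]]
```

Strip and case are parallel within about 0.3°; the case centre line is about 0.7 mm to tool +y of the strip. Descend with that correction to underside ≈ 31 mm.

>>> move_arm(series=[{"grip":0,"xyz":[0,0.7,10],"angular":[0,0,0]},{"grip":0,"xyz":[0,0.7,20],"angular":[0,0,0]},{"grip":0,"xyz":[0,0.7,28],"angular":[0,0,0]},{"grip":0,"xyz":[0,0.7,33],"angular":[0,0,0]},{"grip":0,"xyz":[0,0.7,36],"angular":[0,0,0]},{"grip":0,"xyz":[0,0.7,38],"angular":[0,0,0]},{"grip":0,"xyz":[0,0.7,38],"angular":[0,0,0]},{"grip":0,"xyz":[0,0.7,38],"angular":[0,0,0]}])

```text
time_s: 10.25
tcp_pos: [0.5796, 0.0929, 0.0413]
ee_rot: [[-0.022, -1.0, 0.001], [-1.0, 0.022, 0.0], [-0.0, -0.001, -1.0]]
wrist_force: [-0.3, -0.1, -0.1]
gripper_width: 0.132
gripper_force: 30.0
```

>>> move_arm(series=[{"grip":0,"xyz":[-1,0,0],"angular":[0,0,0]},{"grip":0,"xyz":[-2,0,0],"angular":[0,0,0]},{"grip":0,"xyz":[-3,0,0],"angular":[0,0,0]},{"grip":0,"xyz":[-4,0,0],"angular":[0,0,0]},{"grip":0,"xyz":[-5,0,0],"angular":[0,0,0]},{"grip":0,"xyz":[-5,0,0],"angular":[0,0,0]},{"grip":0,"xyz":[-5,0,0],"angular":[0,0,0]}])

```text
time_s: 10.95
tcp_pos: [0.5795, 0.0978, 0.041]
ee_rot: [[-0.022, -1.0, -0.0], [-1.0, 0.022, -0.0], [0.0, 0.0, -1.0]]
wrist_force: [0.0, -0.0, -0.6]
gripper_width: 0.134
gripper_force: 30.0
```

>>> move_arm(series=[{"grip":0,"xyz":[-1,0,0],"angular":[0,0,0]},{"grip":0,"xyz":[-2,0,0],"angular":[0,0,0]},{"grip":0,"xyz":[-2,0,0],"angular":[0,0,0]},{"grip":0,"xyz":[-2,0,0],"angular":[0,0,0]}])

```text
time_s: 11.35
tcp_pos: [0.5795, 0.0998, 0.041]
ee_rot: [[-0.022, -1.0, -0.0], [-1.0, 0.022, -0.0], [0.0, 0.0, -1.0]]
wrist_force: [0.3, -0.4, 0.1]
gripper_width: 0.135
gripper_force: 30.0
```

>>> move_arm(series=[{"grip":0,"xyz":[-1,0,0],"angular":[0,0,0]},{"grip":0,"xyz":[-2,0,0],"angular":[0,0,0]},{"grip":0,"xyz":[-2,0,0],"angular":[0,0,0]},{"grip":0,"xyz":[-2,0,0],"angular":[0,0,0]}])

```text
time_s: 11.75
tcp_pos: [0.5796, 0.1018, 0.041]
ee_rot: [[-0.022, -1.0, 0.0], [-1.0, 0.022, 0.0], [-0.0, -0.0, -1.0]]
wrist_force: [-0.3, -0.3, 0.1]
gripper_width: 0.133
gripper_force: 30.0
```

>>> move_arm(series=[{"grip":0,"xyz":[-1,0,0],"angular":[0,0,0]},{"grip":0,"xyz":[-2,0,0],"angular":[0,0,0]},{"grip":0,"xyz":[-2,0,0],"angular":[0,0,0]},{"grip":0,"xyz":[-2,0,0],"angular":[0,0,0]}])

```text
time_s: 12.15
tcp_pos: [0.5796, 0.1038, 0.041]
ee_rot: [[-0.022, -1.0, 0.0], [-1.0, 0.022, 0.0], [-0.0, -0.0, -1.0]]
wrist_force: [0.2, 0.2, -0.0]
gripper_width: 0.134
gripper_force: 30.0
```

>>> move_arm(series=[{"grip":0,"xyz":[-1,0,0],"angular":[0,0,0]},{"grip":0,"xyz":[-2,0,0],"angular":[0,0,0]},{"grip":0,"xyz":[-2,0,0],"angular":[0,0,0]},{"grip":0,"xyz":[-2,0,0],"angular":[0,0,0]}])

```text
time_s: 12.55
tcp_pos: [0.5795, 0.1052, 0.041]
ee_rot: [[-0.022, -1.0, -0.0], [-1.0, 0.022, -0.001], [0.001, 0.0, -1.0]]
wrist_force: [-0.5, -3.7, 0.5]
gripper_width: 0.134
gripper_force: 30.0
```

Contact: 3.7 N at TCP y ≈ 0.105. The rest face is met at about 0.1045, so I push to about 0.1138 and check the force against 3 + 0.5·d.

>>> move_arm(series=[{"grip":0,"xyz":[-1,0,0],"angular":[0,0,0]},{"grip":0,"xyz":[-2,0,0],"angular":[0,0,0]},{"grip":0,"xyz":[-3,0,0],"angular":[0,0,0]},{"grip":0,"xyz":[-4,0,0],"angular":[0,0,0]},{"grip":0,"xyz":[-5,0,0],"angular":[0,0,0]},{"grip":0,"xyz":[-6,0,0],"angular":[0,0,0]},{"grip":0,"xyz":[-6,0,0],"angular":[0,0,0]},{"grip":0,"xyz":[-6,0,0],"angular":[0,0,0]}])

```text
time_s: 13.35
tcp_pos: [0.5796, 0.111, 0.041]
ee_rot: [[-0.022, -1.0, -0.001], [-1.0, 0.022, -0.001], [0.001, 0.001, -1.0]]
wrist_force: [2.2, -6.8, -0.2]
gripper_width: 0.137
gripper_force: 30.0
```

```bash
python3 -c "
from station import r
for i in range(4):
  r.capture('wrist'); s=r.sense(); print(s['tcp_pos'],s['wrist_force'])"
```

```text
[0.57963941 0.11097477 0.04098178] [ 1.11830076 -6.27370005  0.429999  ]
[0.5796439  0.11095679 0.04098988] [ 2.35210882 -6.96382781  0.49285412]
[0.5796461  0.11093953 0.04099546] [ 1.42980297 -6.04132752  1.18060421]
[0.57963801 0.11094754 0.04097839] [ 0.61651914 -5.09595784  0.47227424]
```

Mean force ≈ 6.2 N, so d ≈ 6.4 mm and the rest contact is at 0.1045. Push 3 mm more (d ≈ 9.4).

>>> move_arm(series=[{"grip":0,"xyz":[-1,0,0],"angular":[0,0,0]},{"grip":0,"xyz":[-2,0,0],"angular":[0,0,0]},{"grip":0,"xyz":[-3,0,0],"angular":[0,0,0]},{"grip":0,"xyz":[-3.2,0,0],"angular":[0,0,0]},{"grip":0,"xyz":[-3.2,0,0],"angular":[0,0,0]}])

```text
time_s: 14.05
tcp_pos: [0.5797, 0.1137, 0.041]
ee_rot: [[-0.022, -1.0, -0.001], [-1.0, 0.022, -0.002], [0.002, 0.001, -1.0]]
wrist_force: [2.3, -8.3, 0.3]
gripper_width: 0.133
gripper_force: 30.0
```

```bash
python3 -c "
from station import r
from h import *
for i in range(5):
  c=wcam(r,'w5'); s=r.sense(); print(s['tcp_pos'],s['wrist_force'])
im=c['img'].astype(int)
cv2.imwrite('pics/z5.png',cv2.resize(c['img'][60:320,240:410,::-1],None,fx=2.3,fy=2.3,interpolation=cv2.INTER_CUBIC))"
```

```text
[0.57967425 0.11374608 0.04098693] [ 1.72665215 -8.48643147  0.62110487]
[0.57969351 0.11370355 0.04103725] [ 0.86017401 -7.87602208  1.19335187]
[0.57969123 0.11371604 0.04101096] [ 1.54245921 -7.0069589   1.30274901]
[0.57966644 0.11372542 0.04099672] [ 1.80312693 -8.02519573  0.50292378]
[0.57968013 0.11370779 0.04100372] [ 1.64265305 -7.87273779  1.00081047]
```

View pics/z5.png

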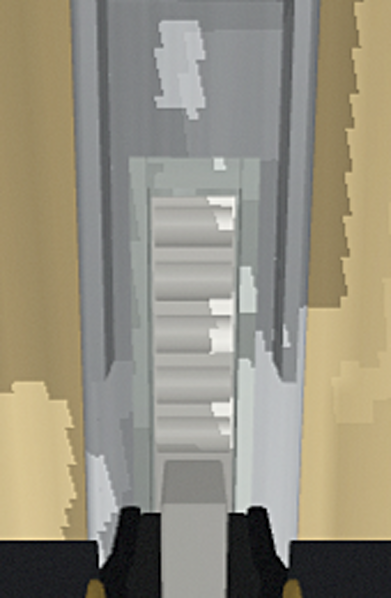

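The crop shows the strip (151–235) centred over the channel opening (147–241), and the nose (197) just behind the lip's inner edge (190). The force of 7.9 N means d ≈ 9.7 mm, short of the stop. Lower it.

>>> move_arm(series=[{"grip":0,"xyz":[0,0,1],"angular":[0,0,0]},{"grip":0,"xyz":[0,0,2],"angular":[0,0,0]},{"grip":0,"xyz":[0,0,3],"angular":[0,0,0]},{"grip":0,"xyz":[0,0,4],"angular":[0,0,0]},{"grip":0,"xyz":[0,0,5],"angular":[0,0,0]},{"grip":0,"xyz":[0,0,5],"angular":[0,0,0]}])

```text
time_s: 14.9
tcp_pos: [0.5795, 0.1137, 0.0364]
ee_rot: [[-0.022, -1.0, -0.001], [-1.0, 0.022, -0.002], [0.002, 0.001, -1.0]]
wrist_force: [0.9, -6.6, 3.3]
gripper_width: 0.135
gripper_force: 30.0
```

>>> move_arm(series=[{"grip":0,"xyz":[0,0,0.7],"angular":[0,0,0]},{"grip":0,"xyz":[0,0,1.4],"angular":[0,0,0]},{"grip":0,"xyz":[0,0,2],"angular":[0,0,0]},{"grip":0,"xyz":[0,0,2],"angular":[0,0,0]}])

```text
time_s: 15.3
tcp_pos: [0.5795, 0.1137, 0.0345]
ee_rot: [[-0.022, -1.0, -0.001], [-1.0, 0.022, -0.002], [0.002, 0.001, -1.0]]
wrist_force: [-0.8, -7.5, 3.4]
gripper_width: 0.136
gripper_force: 30.0
```

>>> move_arm(series=[{"grip":0,"xyz":[0,0,0.7],"angular":[0,0,0]},{"grip":0,"xyz":[0,0,1.4],"angular":[0,0,0]},{"grip":0,"xyz":[0,0,2],"angular":[0,0,0]},{"grip":0,"xyz":[0,0,2],"angular":[0,0,0]}])

```text
time_s: 15.7
tcp_pos: [0.5794, 0.1137, 0.0325]
ee_rot: [[-0.022, -1.0, -0.001], [-1.0, 0.022, -0.002], [0.002, 0.001, -1.0]]
wrist_force: [-0.1, -7.2, 4.1]
gripper_width: 0.132
gripper_force: 30.0
```

Underside ≈ 23.3 mm, in the channel and past the lip, with no jam. Continue to the floor.

>>> move_arm(series=[{"grip":0,"xyz":[0,0,0.7],"angular":[0,0,0]},{"grip":0,"xyz":[0,0,1.4],"angular":[0,0,0]},{"grip":0,"xyz":[0,0,2],"angular":[0,0,0]},{"grip":0,"xyz":[0,0,2],"angular":[0,0,0]}])

```text
time_s: 16.1
tcp_pos: [0.5794, 0.1137, 0.0304]
ee_rot: [[-0.022, -1.0, -0.001], [-1.0, 0.022, -0.002], [0.002, 0.001, -1.0]]
wrist_force: [0.3, -7.6, 4.1]
gripper_width: 0.129
gripper_force: 30.0
```

>>> move_arm(series=[{"grip":0,"xyz":[0,0,0.5],"angular":[0,0,0]},{"grip":0,"xyz":[0,0,1],"angular":[0,0,0]},{"grip":0,"xyz":[0,0,1],"angular":[0,0,0]}])

```text
time_s: 16.4
tcp_pos: [0.5794, 0.1137, 0.0295]
ee_rot: [[-0.022, -1.0, -0.001], [-1.0, 0.022, -0.002], [0.002, 0.001, -1.0]]
wrist_force: [-1.1, -7.3, 3.3]
gripper_width: 0.134
gripper_force: 30.0
```

>>> move_arm(series=[{"grip":0,"xyz":[0,0,0.4],"angular":[0,0,0]},{"grip":0,"xyz":[0,0,0.7],"angular":[0,0,0]},{"grip":0,"xyz":[0,0,0.7],"angular":[0,0,0]}])

```text
time_s: 16.7
tcp_pos: [0.5794, 0.1137, 0.0292]
ee_rot: [[-0.022, -1.0, -0.001], [-1.0, 0.022, -0.002], [0.002, 0.001, -1.0]]
wrist_force: [-1.3, -7.2, 6.0]
gripper_width: 0.134
gripper_force: 30.0
```

On the floor. Ease the nose forward 1 mm, release, rise.

>>> move_arm(series=[{"grip":0,"xyz":[0.5,0,0],"angular":[0,0,0]},{"grip":0,"xyz":[1,0,0],"angular":[0,0,0]},{"grip":0.4,"xyz":[1,0,0],"angular":[0,0,0]},{"grip":0.4,"xyz":[1,0,0],"angular":[0,0,0]},{"grip":0.4,"xyz":[1,0,0],"angular":[0,0,0]},{"grip":0.4,"xyz":[1,0,0],"angular":[0,0,0]},{"grip":0.4,"xyz":[1,0,-10],"angular":[0,0,0]},{"grip":0.4,"xyz":[1,0,-40],"angular":[0,0,0]},{"grip":0.4,"xyz":[1,0,-80],"angular":[0,0,0]},{"grip":0.4,"xyz":[1,0,-80],"angular":[0,0,0]}])

```text
time_s: 17.7
tcp_pos: [0.584, 0.1155, 0.1151]
ee_rot: [[-0.02, -1.0, 0.012], [-1.0, 0.02, 0.004], [-0.004, -0.012, -1.0]]
wrist_force: [1.3, 0.3, -0.1]
gripper_width: 0.395
gripper_force: 0.0
```

```bash
python3 -c "
from station import r
from h import *
c=wcam(r,'w6'); s=r.sense(); print(s['time_s'],s['tcp_pos'],s['wrist_force'],s['gripper_width'])
cv2.imwrite('pics/w6z.png',c['img'][:320,200:460,::-1])"
```

```text
17.75 [0.58205444 0.11502366 0.11226843] [-0.35884881  0.28586485  0.02837908] 0.3971105747047081
```

View pics/w6z.png

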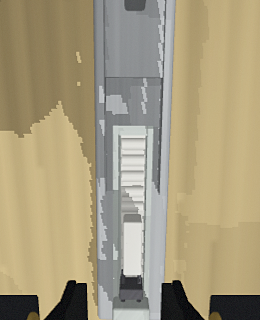

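The strip lies in the channel (119–146), nose behind the lip at v≈133, rail edge at v≈77, tab at the top edge. Next: shut the jaws, pass over the rail, and come down beyond the tab to push it home.

```bash
python3 -c "
from h import *
w=pickle.load(open('w4.pkl','rb'))
im=w['img'].astype(int).mean(2)
print(im[15:60:2,327].astype(int).tolist()); print(im[108:126,350].astype(int).tolist())
for v in (116,118,120): e=ray(w,(327,v),.0335)[:2]; print('rail edge',e.round(4),'tab y',(e[1]-.045).round(4))
from station import r
go(r.sense(),[.5745,-.072,.15],-91.4)"
```

```text
[190, 193, 195, 196, 199, 190, 184, 148, 82, 88, 89, 88, 89, 87, 109, 153, 152, 150, 150, 151, 150, 151, 151]
[147, 148, 148, 147, 148, 146, 148, 148, 145, 123, 136, 134, 134, 134, 134, 147, 145, 145]
rail edge [0.5757 0.0068] tab y -0.0382
rail edge [0.5757 0.0078] tab y -0.0372
rail edge [0.5757 0.0088] tab y -0.0362
t 17.75 shift [187.    3.3 -38.4] turn [-0.0074  0.0034  0.003 ] F [-0.36  0.29  0.03] w 0.3971105747047081
```

>>> move_arm(series=[{"grip":0,"xyz":[0,0,-20],"angular":[0,0,0]},{"grip":0,"xyz":[20,1,-40],"angular":[0,0,0]},{"grip":0,"xyz":[60,1,-40],"angular":[0,0,0]},{"grip":0,"xyz":[100,1,-40],"angular":[0,0,0]},{"grip":0,"xyz":[140,1,-40],"angular":[0,0,0]},{"grip":0,"xyz":[170,1,-40],"angular":[0,0,0]},{"grip":0,"xyz":[185,1,-40],"angular":[0,0,0]},{"grip":0,"xyz":[187,1,-40],"angular":[0,0,0]},{"grip":0,"xyz":[187,1,-40],"angular":[0,0,0]},{"grip":0,"xyz":[187,1,-40],"angular":[0,0,0]}])

```text
time_s: 18.75
tcp_pos: [0.5748, -0.0719, 0.1481]
ee_rot: [[-0.021, -1.0, -0.0], [-1.0, 0.021, 0.0], [-0.0, 0.0, -1.0]]
wrist_force: [-0.6, 0.0, -0.0]
gripper_width: 0.012
gripper_force: 0.0
```

```bash
python3 -c "
from h import *
from station import r
go(r.sense(),[.5745,-.073,.042],-91.4)"
```

```text
t 18.75 shift [  1.1   0.3 106.1] turn [0.0002 0.0002 0.0037] F [-0.61  0.03 -0.02] w 0.01248672356180832
```

>>> move_arm(series=[{"grip":0,"xyz":[0,0,40],"angular":[0,0,0.004]},{"grip":0,"xyz":[0,0,75],"angular":[0,0,0.004]},{"grip":0,"xyz":[0,0,98],"angular":[0,0,0.004]},{"grip":0,"xyz":[0,0,106],"angular":[0,0,0.004]},{"grip":0,"xyz":[0,0,106],"angular":[0,0,0.004]},{"grip":0,"xyz":[-4,0,106],"angular":[0,0,0.004]},{"grip":0,"xyz":[-8,0,106],"angular":[0,0,0.004]},{"grip":0,"xyz":[-12,0,106],"angular":[0,0,0.004]},{"grip":0,"xyz":[-16,0,106],"angular":[0,0,0.004]},{"grip":0,"xyz":[-20,0,106],"angular":[0,0,0.004]}])

```text
time_s: 19.75
tcp_pos: [0.5759, -0.053, 0.0434]
ee_rot: [[-0.026, -1.0, 0.002], [-1.0, 0.026, -0.0], [0.0, -0.002, -1.0]]
wrist_force: [0.5, -2.9, 3.2]
gripper_width: 0.003
gripper_force: 1.4
```

Pushing at 2.9 N (the rail's friction). Carry on.

>>> move_arm(series=[{"grip":0,"xyz":[-5,0,0],"angular":[0,0,0]},{"grip":0,"xyz":[-10,0,0],"angular":[0,0,0]},{"grip":0,"xyz":[-16,0,0],"angular":[0,0,0]},{"grip":0,"xyz":[-22,0,0],"angular":[0,0,0]},{"grip":0,"xyz":[-28,0,0],"angular":[0,0,0]},{"grip":0,"xyz":[-34,0,0],"angular":[0,0,0]},{"grip":0,"xyz":[-40,0,0],"angular":[0,0,0]},{"grip":0,"xyz":[-46,0,0],"angular":[0,0,0]},{"grip":0,"xyz":[-51,0,0],"angular":[0,0,0]},{"grip":0,"xyz":[-55,0,0],"angular":[0,0,0]}])

```text
time_s: 20.75
tcp_pos: [0.5766, 0.0025, 0.0422]
ee_rot: [[-0.026, -1.0, -0.0], [-1.0, 0.026, 0.0], [-0.0, 0.0, -1.0]]
wrist_force: [2.3, -2.8, 1.3]
gripper_width: 0.007
gripper_force: 1.4
```

>>> move_arm(series=[{"grip":0,"xyz":[-2,0,0],"angular":[0,0,0]},{"grip":0,"xyz":[-4,0,0],"angular":[0,0,0]},{"grip":0,"xyz":[-6,0,0],"angular":[0,0,0]},{"grip":0,"xyz":[-6,0,0],"angular":[0,0,0]}])

```text
time_s: 21.15
tcp_pos: [0.5763, 0.0082, 0.042]
ee_rot: [[-0.026, -1.0, -0.001], [-1.0, 0.026, 0.0], [-0.0, 0.001, -1.0]]
wrist_force: [0.6, -0.7, 0.4]
gripper_width: 0.003
gripper_force: 0.3
```

Not at the stop yet (expected ≈ 0.0136). Go in small steps.

>>> move_arm(series=[{"grip":0,"xyz":[-1,0,0],"angular":[0,0,0]},{"grip":0,"xyz":[-2,0,0],"angular":[0,0,0]},{"grip":0,"xyz":[-3,0,0],"angular":[0,0,0]},{"grip":0,"xyz":[-4,0,0],"angular":[0,0,0]}])

```text
time_s: 21.55
tcp_pos: [0.5763, 0.0119, 0.042]
ee_rot: [[-0.026, -1.0, -0.001], [-1.0, 0.026, -0.0], [0.0, 0.001, -1.0]]
wrist_force: [1.2, -3.7, -0.4]
gripper_width: 0.003
gripper_force: 2.2
```

>>> move_arm(series=[{"grip":0,"xyz":[-0.7,0,0],"angular":[0,0,0]},{"grip":0,"xyz":[-1.4,0,0],"angular":[0,0,0]},{"grip":0,"xyz":[-2,0,0],"angular":[0,0,0]}])

```text
time_s: 21.85
tcp_pos: [0.5762, 0.0122, 0.0421]
ee_rot: [[-0.026, -1.0, -0.002], [-1.0, 0.026, -0.003], [0.003, 0.002, -1.0]]
wrist_force: [1.5, -10.7, -0.1]
gripper_width: 0.005
gripper_force: 5.5
```

>>> move_arm(series=[{"grip":0,"xyz":[-0.7,0,0],"angular":[0,0,0]},{"grip":0,"xyz":[-0.7,0,0],"angular":[0,0,0]}])

```text
time_s: 22.05
tcp_pos: [0.5762, 0.0122, 0.0421]
ee_rot: [[-0.027, -1.0, -0.002], [-1.0, 0.027, -0.003], [0.003, 0.002, -1.0]]
wrist_force: [3.0, -11.6, 0.2]
gripper_width: 0.008
gripper_force: 5.9
```

>>> move_arm(series=[{"grip":0,"xyz":[5,0,0],"angular":[0,0,0]},{"grip":0,"xyz":[15,0,0],"angular":[0,0,0]},{"grip":0,"xyz":[20,0,0],"angular":[0,0,0]},{"grip":0,"xyz":[20,0,-30],"angular":[0,0,0]},{"grip":0,"xyz":[20,0,-75],"angular":[0,0,0]},{"grip":0,"xyz":[50,0,-120],"angular":[0,0,0]},{"grip":0,"xyz":[90,0,-140],"angular":[0,0,0]},{"grip":0,"xyz":[110,0,-140],"angular":[0,0,0]},{"grip":0,"xyz":[110,0,-140],"angular":[0,0,0]},{"grip":0,"xyz":[110,0,-140],"angular":[0,0,0]}])

```text
time_s: 23.05
tcp_pos: [0.5736, -0.0953, 0.1819]
ee_rot: [[-0.027, -1.0, -0.001], [-1.0, 0.027, 0.001], [-0.001, 0.001, -1.0]]
wrist_force: [-0.1, 0.2, 0.0]
gripper_width: 0.005
gripper_force: 0.0
```

Stopped hard at 0.0122, 11.6 N, within 1.5 mm of the predicted home position. Check numerically by template-matching the tab between the first and a new top picture.

```bash
python3 -c "
from h import *
from station import r
a=pickle.load(open('top.pkl','rb')); b=r.capture('top')
o=np.array([.5780,.0431]);x=np.array([.025,.9997])
T=a['img'][218:236,292:308]; m=cv2.matchTemplate(b['img'][205:255,185:325],T,cv2.TM_CCOEFF_NORMED); _,s,_,p=cv2.minMaxLoc(m)
print('score',s,'moved px',p[0]+185-292,p[1]+205-218)
P=lambda X,z:proj(b,[[*(o+x*X),z]])[0].round(1)
print('tab home',P(-.010,.0635),'tab start',P(-.080,.0635), 'fin if placed', P(.07,.052))
for z,u in ((.0635,0),):
  q=(632.5/5.5+184.5+p[0]+185-292, 108.5/5.5+204.5+p[1]+205-218); print('tab case x',(ray(b,q,.0635)[:2]-o)@x)
g=b['img'].astype(int).mean(2); print(g[226,195:320].astype(int).tolist())
cv2.imwrite('pics/last.png',b['img'][:,:,::-1])
print(r.sense()['time_s'])"
```

```text
score 0.9395617842674255 moved px -35 -2
tab home [264.2 226.1] tab start [299.  228.3] fin if placed [225.2 224.9]
tab case x -0.010013183328695519
[144, 142, 143, 144, 144, 143, 142, 139, 135, 138, 137, 134, 135, 133, 127, 126, 124, 125, 124, 121, 122, 119, 119, 117, 116, 115, 110, 107, 105, 103, 98, 100, 97, 101, 97, 96, 98, 96, 95, 92, 89, 89, 87, 85, 81, 80, 87, 109, 116, 139, 142, 145, 143, 144, 144, 146, 144, 143, 146, 145, 144, 143, 148, 145, 138, 151, 149, 144, 145, 145, 146, 148, 144, 143, 81, 86, 97, 98, 88, 85, 80, 79, 80, 83, 82, 84, 84, 83, 82, 85, 112, 114, 128, 129, 129, 129, 132, 128, 133, 131, 135, 129, 131, 128, 132, 129, 127, 126, 120, 122, 125, 122, 121, 126, 93, 71, 72, 66, 45, 32, 37, 31, 33, 55, 89]
23.1
```

The tab is at case x = −10.0 mm, so the rail is home, and the arm is clear. Handing in.

```bash
python3 -c "
from station import r
print(r.finish_job())"
```

```text
the job is handed in; nothing more can be done
None
```

I loaded the white strip flat behind the lip and slid the cover rail fully home. I handed the job in at about 23 s with the arm clear and the other objects untouched; no verdict came back.

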